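# Find the hidden catch of a strainer housing and draw up its cartridge

## Robot

A 6-joint arm with a two-finger parallel gripper is mounted at the origin on the work surface. World frame = base frame: x ahead of the robot, y to its left, z up, the work surface at z = 0. Lengths are in m, angles in rad, forces in N, time in s.
With the tool pointing down it reaches from about 0.275 to 0.775 m from the base axis. Payload 14.6 kg.
Tool frame: the origin (TCP) lies between the finger pads; the fingertips stand 17 mm ahead of it and the grasp point (between the pads) lies 2 mm behind it (arm.tips_ahead is the distance from the TCP to the fingertips, in m); z points along the fingers, x is the direction in which the jaws open and shut, and the axes are right-handed (so a half turn about z gives the same grasp; the last joint's range is limited). The gripper opens to 85 mm and grips with 20 to 120 N. Pads are 22 mm wide; open, the fingers measure 114 mm over their backs; the gripper's body (76 mm by 85 mm) begins 54 mm behind the grasp point. The pads swing forward as they close: fully open they stand 13 mm farther back than shut.
Start: joints at [-0.155, 0.263, -0.048, 1.259, 0, 1.415], TCP at [0.525, -0, 0.248] pointing down, gripper open.
Joint ranges: [-2.65, 2.65], [-0.89, 1.7], [-1.18, 1.37], [-2.13, 2.11], [-1.35, 1.29], [-3.14, 3.14]. Speed limits (rad/s): [1.89, 1.89, 2.57, 2.79, 3.14, 3.14].

## Interface

Orientations are given as a unit quaternion [w, x, y, z].
In Python, from rig import arm, read_camera, calibration gives the robot as it stands.
- The arm moves only by the tool arm_command, never from a script. Its argument "deltas" is a list of rows, each an object with "slide": the shift along the tool's x, y, z each as a share of 15 cm, from -1 to 1, a list of three; "rotation": the turn, a rotation vector about the tool's x, y, z each as a share of 45 degrees, from -1 to 1, a list of three. A call has exactly 10 rows; each row is the pose to reach, as a shift and turn from the pose commanded when the call began, along the tool's axes at that moment; what a row does not reach only later rows make up. A row lasts 1/10 s, in which the tool goes at most 50 mm and 8.59 degrees, less where a joint would pass 70% of its speed; a pose out of reach is approached as far as the arm can. A call with a number of a shift or a turn outside -1 to 1 is refused whole. A call with a gripper value outside its range is refused whole. "claw" is the opening, from -1 (shut) to 1 (fully open), so that 0 is half open, set as the call begins (left out, the last holds). The fingers move at their own pace and stop on an object; "grip_force" is the grip in N (left out, the last holds). Time passes only in rows, so rows that repeat a pose let the fingers close, or fill a call up. It gives the time, the measured TCP pose, the force and the opening at its end, in the units of the state.
- arm.get_state(): the state, without advancing time (a new reading comes with each control period).
- read_camera(name): name is "scene" or "side" or "wrist"; returns the picture (384x512x3 uint8, blue, green, red); there is no depth.
- calibration(name): a dict with "camera_matrix" (3x3 intrinsics, pixels), "T" (4x4, takes a point from camera to world coordinates); the wrist camera has in their place "tool_from_camera" (4x4, takes a point from camera to tool coordinates, whose origin is the TCP and whose axes are the tool frame's). Camera axes: x right, y up, looking along -z (the intrinsics and any distortion apply to the point x, -y, -z); pixel columns grow to the right and rows downward; lengths in m; the calibration is good to about 2 mm. A picture is of the moment at which its call begins: read the wrist's pose just before it. calibration takes no time and is no camera call.
- arm.job_done(): hands the job in, once; it reports no verdict.
The state is a dict: "time_s": time; "joints": joint angles; "qvel": joint speeds; "effort": joint torques, N m; "tool_pos": TCP position; "tcp_rot": TCP orientation; "ft_force": force on the tool from outside, world axes, zero at the start; "ft_torque": the same for the moment, N m; "finger_gap": finger opening in m.
Only numpy, scipy, OpenCV 4.12 (cv2) and the standard library are available. Lean on these libraries where they do the work, as an engineer would, in place of code of your own. Each camera call takes 0.05 s, during which the arm holds its last target. There are 200 camera calls.

## Task

The strainer cartridge in the navy housing is locked by a catch hidden under one of the identical grey pads around the housing's rim. Feel your way gently along the rim until a pad gives under the gripper, press it down firmly there until the cartridge jumps up a little, then take the red knob, draw the cartridge up as far as it goes and let go. Never press hard on the rim, and leave the adaptor, ring and wrench where they lie.

Things in the scene. Friction and masses are not known exactly. Their poses are not given: they have to be found in the camera images.
- housing: Navy round strainer housing, bolted down. Origin: centre of its underside on the bench, on the vessel's vertical axis; z up. Foot 230 x 230 mm, 12 mm high; body 220 mm across, 80 mm high. Two pipe stubs along its +y and -y: axis 46 mm up, flanges 84 mm across, ends 163 mm from the axis. The rim does not turn under a rubbing finger.
- rim_centre (a point): On the housing's axis, level with the tops of the rim pads, 95 mm up. Rim: circle of 14 flat grey pads, centres 90 mm off the axis, each 30 mm radially by 34 mm along the rim, tops level; wedge gaps, 7 mm at mid-pad, between. 13 are solid and give only 1 mm per 5 N (rubber seal under the ring; over 30 N is too hard). One, of the same look, at an unknown angle anywhere round the circle, is a spring cover over a recess (see rim_floor).
- rim_floor (a point): On the housing's axis, 10 mm below rim_centre: level of the cover pad's top at the end of its travel. The cover starts to move at about 1.5 N and has sunk 5 mm at about 3 N; there it meets the catch, which trips 9 mm below the rim at some 9 N in all (push straight down; end stop at 10 mm). The solid pads either side wall the recess.
- cartridge (a joint): Height of the strainer cartridge in m: 0 locked down, jumps to about 0.012 by a spring when the catch trips, 0.050 at its upper stop. It slides straight up and stays where it is left; drawing it up takes about 6 to 11 N. Locked, it cannot be pulled up.
- knob_top (a point): Centre of the top of the red round knob on the cartridge, on the housing's axis; it moves up with the cartridge. Knob 32 mm across, 38 mm tall, upright on the middle of a steel disc 132 mm across. With the cartridge down, the knob's top is 126 mm above the bench (31 mm above the rim pads) and the disc's top 88 mm above the bench (7 mm below the rim pads).
- adaptor: Bystander: brass hose adaptor standing upright, 42 mm across, 55 mm tall; origin at the centre of its underside.
- flange_ring: Bystander: flat steel ring, 72 mm across, 38 mm bore, 12 mm thick; origin at the centre of its underside.
- wrench: Bystander: steel wrench, 180 mm long, lying flat along its x; origin near its middle, on the bench.
Things that resemble listed ones, but are neither listed nor needed, are in the scene too. There is more than one size of the part that bears cartridge; the job needs the smallest.

How it is judged:
By the outcome, as a careful person would: the job done as asked, in the order asked, and still so for the second after the job is handed in, with the robot touching nothing.
It also fails if it takes over 72 s, if anything falls off the work surface, if the arm or the gripper's body presses on something with over 40 N, if the wrist force passes 120 N, or if a joint passes its speed limit or range.

## Working session

There is one attempt and no reset: what is moved stays moved. The work goes in short steps, Python scripts to look and compute and a tool call to move; the robot and the scene stay as the last step left them, time stands still between calls to the robot, and variables do not carry over. Pictures are saved under pics/ and viewed, about 8 in all and at most 12, crops included, and the job is handed in when it is done.

Besides the shell and the picture viewer there is one more tool, called after "Request:" by a JSON object that holds its "method" and its "body". arm_command: Moves the arm, as the interface text tells. Shift numbers are shares of 15 cm and turn numbers shares of 45 degrees, none past 1 either way. Its arguments: {"type":"object","properties":{"deltas":{"type":"array"},"claw":{"type":"number"},"grip_force":{"type":"number"}},"required":["deltas"]}

```bash
mkdir -p pics; ls
python3 - <<'E'
from rig import arm, read_camera, calibration
import cv2, numpy as np
a=read_camera("scene"); b=read_camera("side")
cv2.imwrite("pics/scene.png",a);cv2.imwrite("pics/side.png",b)
s=arm.get_state();print({k:np.round(v,3).tolist() for k,v in s.items()})
for n in("scene","side","wrist"):print(calibration(n))
E
```

```text
pics
{'time_s': 0.1, 'joints': [-0.155, 0.263, -0.049, 1.259, -0.0, 1.415], 'qvel': [0.001, -0.001, 0.002, -0.0, -0.0, 0.001], 'effort': [0.004, -63.858, 38.506, 0.01, -0.0, -0.0], 'tool_pos': [0.525, 0.0, 0.248], 'tcp_rot': [-0.0, 1.0, 0.0, -0.0], 'ft_force': [-0.269, -0.594, 0.496], 'ft_torque': [-0.052, -0.048, -0.02], 'finger_gap': 0.085}
{'camera_matrix': array([[488.30788076,   0.        , 251.10083481],
       [  0.        , 488.30788076, 189.3797039 ],
       [  0.        ,   0.        ,   1.        ]]), 'T': array([[ 0.03538608, -0.68213733,  0.73036737,  1.51712893],
       [ 0.99934218,  0.02995834, -0.0204378 ,  0.03684453],
       [-0.00793921,  0.73061013,  0.68274871,  1.00129313],
       [ 0.        ,  0.        ,  0.        ,  1.        ]])}
{'camera_matrix': array([[379.74984819,   0.        , 253.42059422],
       [  0.        , 379.74984819, 185.97045095],
       [  0.        ,   0.        ,   1.        ]]), 'T': array([[ 0.82771228,  0.38134569, -0.41166474,  0.1570179 ],
       [-0.56088352,  0.58494451, -0.58587507, -0.48109203],
       [ 0.0173801 ,  0.71583195,  0.69805627,  0.70049368],
       [ 0.        ,  0.        ,  0.        ,  1.        ]])}
{'camera_matrix': array([[276.11467579,   0.        , 257.6707564 ],
       [  0.        , 276.11467579, 194.18803271],
       [  0.        ,   0.        ,   1.        ]]), 'tool_from_camera': array([[ 9.99999954e-01, -6.42999106e-05,  2.97899900e-04,
        -2.68800678e-04],
       [ 3.02677933e-05, -9.51702064e-01, -3.07023096e-01,
        -7.87575564e-02],
       [ 3.03253507e-04,  3.07023091e-01, -9.51702017e-01,
        -1.24223295e-01],
       [ 0.00000000e+00,  0.00000000e+00,  0.00000000e+00,
         1.00000000e+00]])}
```

View pics/scene.png

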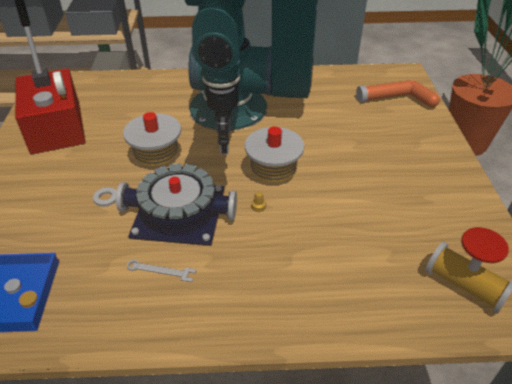

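View pics/side.png

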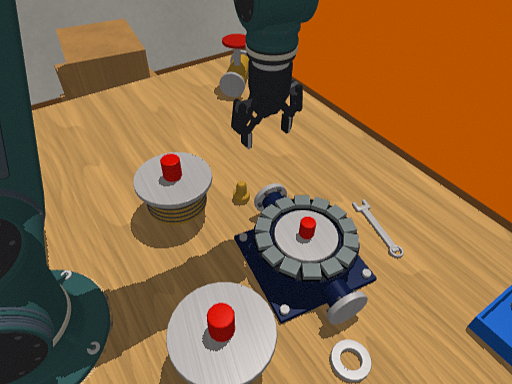

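The scene shows three red knobs: (150,121) and (274,137) sit on loose, larger cartridges with rings underneath. The third, at (175,184), is inside the navy housing with the smallest disc, so it is the one meant. In the side view it is at (308,228). The ring is at (105,197), the adaptor at (259,202) and the wrench at (160,270).

```bash
cat > h.py <<'E'
from rig import arm, read_camera, calibration
import cv2, numpy as np
def cam(n): c=calibration(n); return c["camera_matrix"],c["T"]
def proj(P,n):
    K,T=cam(n); p=(np.asarray(P,float)-T[:3,3])@T[:3,:3]; p=p*[1,-1,-1]; q=p@K.T; return q[:,:2]/q[:,2:]
def ray(uv,n,z):
    K,T=cam(n); d=np.linalg.solve(K,[*uv,1])*[1,-1,-1]; d=T[:3,:3]@d; return T[:3,3]+d*(z-T[2,3])/d[2]
E
python3 - <<'E'
from h import *
print(arm.tips_ahead)
out={}
for n,box in(("scene",(160,170,195,200)),("side",(290,205,325,250))):
    im=cv2.imread(f"pics/{n}.png"); x0,y0,x1,y1=box
    h=cv2.cvtColor(im,cv2.COLOR_BGR2HSV); m=((h[...,0]<8)|(h[...,0]>172))&(h[...,1]>140)&(h[...,2]>70)
    ys,xs=np.nonzero(m[y0:y1,x0:x1]); xs=xs+x0;ys=ys+y0
    print(n,xs.min(),xs.max(),ys.min(),ys.max(),xs.mean(),ys.mean())
    # silhouette centroid ~ knob mid-height (107)
    print(ray((xs.mean(),ys.mean()),n,.108))
    # pads: grey pixels outline -> centre of outer ellipse
    c=ray((xs.mean(),ys.mean()),n,.108)[:2]
    th=np.radians(np.arange(360)); 
    v=np.mean([cv2.remap(im,proj(np.c_[c[0]+r*np.cos(th),c[1]+r*np.sin(th),0*th+.095],n).astype(np.float32)[:,None],None,1).mean(2)[:,0] for r in(.088,.092,.096,.1)],0)
    f=np.sum((v-v.mean())*np.exp(-1j*14*th)); ph=np.angle(f)  # v~cos(14th+ph)
    print("pad phase deg (mod 25.7)",np.degrees(-ph/14)%(360/14),abs(f)/360)
a=cv2.imread("pics/scene.png")[140:260,80:260];b=cv2.imread("pics/side.png")[170:330,220:390]
A=cv2.resize(a,(540,360),interpolation=2);A=cv2.resize(A,(400,266));B=cv2.resize(b,(400,376),interpolation=2)
B=B[:266*376//376]; cv2.imwrite("pics/crop.png",np.hstack([cv2.copyMakeBorder(A,0,110,0,0,0),cv2.resize(b,(400,376),interpolation=2)]))
E
```

```text
0.017
scene 169 179 177 192 174.40972222222223 184.25694444444446
[ 0.53204033 -0.14371248  0.108     ]
pad phase deg (mod 25.7) 4.412288290660709 5.5642674690200735
side 299 315 217 238 306.9503311258278 227.49006622516555
[ 0.52960486 -0.14202953  0.108     ]
pad phase deg (mod 25.7) 4.67815543177808 12.218237759173535
```

View pics/crop.png

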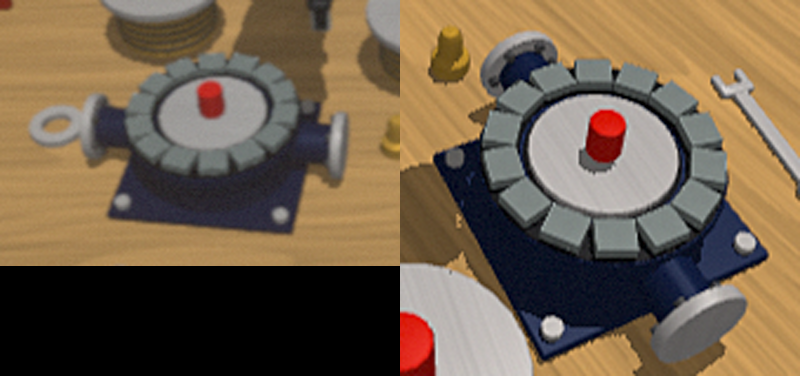

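The crop confirms it: red knob on a 132 mm steel disc inside the ring of grey pads. Both views agree to within 2.5 mm on the centre (≈0.531, -0.143) and on a pad phase of about 4.5°. I'll move above it with the gripper shut and look with the wrist camera.

Request:
{"method": "arm_command", "body": {"deltas": [{"slide":[0.01,0.24,-0.1],"rotation":[0,0,0]},{"slide":[0.02,0.48,-0.2],"rotation":[0,0,0]},{"slide":[0.03,0.72,-0.2],"rotation":[0,0,0]},{"slide":[0.04,0.95,-0.2],"rotation":[0,0,0]},{"slide":[0.04,0.95,-0.2],"rotation":[0,0,0]},{"slide":[0.04,0.95,-0.2],"rotation":[0,0,0]},{"slide":[0.04,0.95,-0.2],"rotation":[0,0,0]},{"slide":[0.04,0.95,-0.2],"rotation":[0,0,0]},{"slide":[0.04,0.95,-0.2],"rotation":[0,0,0]},{"slide":[0.04,0.95,-0.2],"rotation":[0,0,0]}], "claw": -1}}

```text
time_s: 1.1
tool_pos: [0.531, -0.142, 0.2784]
tcp_rot: [0.0, 1.0, 0.0, 0.0]
ft_force: [-0.1, 0.4, -0.8]
finger_gap: -0.0001
```

```bash
cat >> h.py <<'E'
from scipy.spatial.transform import Rotation as R
def wT(s):
    q=np.array(s["tcp_rot"]); M=np.eye(4); M[:3,:3]=R.from_quat(q[[1,2,3,0]]).as_matrix(); M[:3,3]=s["tool_pos"]
    return M@calibration("wrist")["tool_from_camera"]
_c=cam; WT=[None]
def cam(n):
    return (calibration("wrist")["camera_matrix"],WT[0]) if n=="wrist" else _c(n)
E
python3 - <<'E'
from h import *
s=arm.get_state(); WT[0]=wT(s); im=read_camera("wrist"); cv2.imwrite("pics/w1.png",im)
print(s["tool_pos"],s["ft_force"],s["finger_gap"],s["joints"])
h=cv2.cvtColor(im,cv2.COLOR_BGR2HSV); m=(((h[...,0]<8)|(h[...,0]>172))&(h[...,1]>140)&(h[...,2]>70)).astype(np.uint8)
for c in cv2.findContours(m,0,1)[0]:
    if cv2.contourArea(c)>100:
        (u,v)=c[:,0].mean(0); print(cv2.contourArea(c),u,v,cv2.boundingRect(c),ray((u,v),"wrist",.115))
# navy/steel: disc (bright steel) contours inside
g=((h[...,1]<40)&(h[...,2]>150)).astype(np.uint8)
for c in cv2.findContours(cv2.morphologyEx(g,2,np.ones((5,5))),0,1)[0]:
    if cv2.contourArea(c)>1500:
        e=cv2.fitEllipse(cv2.convexHull(c)); print("disc",e,ray(e[0],"wrist",.088))
E
```

```text
[ 0.53102589 -0.14195324  0.27837587] [-0.07893566  0.44247851 -0.79628008] -0.00011095782921555343 [-4.09476181e-01  2.99504719e-01  8.53232139e-02  1.35650984e+00
 -4.30458963e-06  1.16049035e+00]
771.0 27.207792207792206 361.8246753246753 (0, 345, 65, 39) [ 0.21713429 -0.39606054  0.115     ]
2236.0 27.414634146341463 265.8048780487805 (0, 239, 62, 56) [ 0.25568858 -0.24612301  0.115     ]
627.5 259.12631578947367 179.47368421052633 (244, 164, 29, 33) [ 0.53224563 -0.13934689  0.115     ]
disc ((61.58191680908203, 291.5231628417969), (41.125308990478516, 95.80712890625), 88.68824005126953) [ 0.26587083 -0.30310992  0.088     ]
disc ((258.1985168457031, 171.10433959960938), (108.17277526855469, 110.60502624511719), 89.32669830322266) [ 0.53128678 -0.13641896  0.088     ]
```

View pics/w1.png

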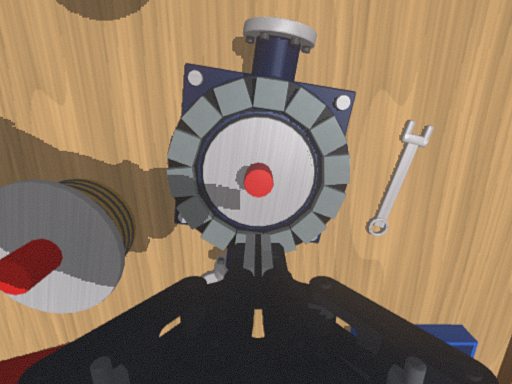

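The wrist view shows the rim centred near pixel (258,171), with the knob at (259,180). It puts the centre at y ≈ -0.138, against -0.143 from the fixed cameras. That difference is within calibration, so I'll use (0.5315, -0.1405). Next I check the pad phase from this view.

Run:
```python
from h import *
import h as H
s=arm.get_state(); WT[0]=wT(s); im=cv2.imread("pics/w1.png")
th=np.radians(np.arange(0,181))
for c in((.5315,-.1375),(.5315,-.1395)):
    v=np.mean([cv2.remap(im,proj(np.c_[c[0]+r*np.cos(th),c[1]+r*np.sin(th),0*th+.095],"wrist").astype(np.float32)[:,None],None,1).mean(2)[:,0] for r in(.09,.094,.098,.1)],0)
    f=np.sum((v-v.mean())*np.exp(-1j*14*th)); print(np.degrees(-np.angle(f)/14)%(360/14),abs(f)/180)
```

```text
4.800008745901216 16.336671961488502
4.773103321439286 16.1365841302498
```

Request:
{"method": "arm_command", "body": {"deltas": [{"slide":[0.2,-0.02,0],"rotation":[0,0,0]},{"slide":[0.4,-0.04,0],"rotation":[0,0,-0.1]},{"slide":[0.6,-0.06,0.2],"rotation":[0,0,-0.1]},{"slide":[0.6,-0.06,0.4],"rotation":[0,0,-0.1]},{"slide":[0.6,-0.06,0.6],"rotation":[0,0,-0.1]},{"slide":[0.6,-0.06,0.8],"rotation":[0,0,-0.1]},{"slide":[0.6,-0.06,0.97],"rotation":[0,0,-0.1]},{"slide":[0.6,-0.06,0.97],"rotation":[0,0,-0.1]},{"slide":[0.6,-0.06,0.97],"rotation":[0,0,-0.1]},{"slide":[0.6,-0.06,0.97],"rotation":[0,0,-0.1]}]}}

```text
time_s: 2.15
tool_pos: [0.6218, -0.1337, 0.1344]
tcp_rot: [0.0, 0.999, 0.039, 0.001]
ft_force: [0.5, 1.0, 0.1]
finger_gap: -0.0002
```

The phases agree (4.4°, 4.7°, 4.8°). Now I descend gently on the first pad.

Request:
{"method": "arm_command", "body": {"deltas": [{"slide":[0,0,0.04],"rotation":[0,0,0]},{"slide":[0,0,0.08],"rotation":[0,0,0]},{"slide":[0,0,0.11],"rotation":[0,0,0]},{"slide":[0,0,0.125],"rotation":[0,0,0]},{"slide":[0,0,0.135],"rotation":[0,0,0]},{"slide":[0,0,0.14],"rotation":[0,0,0]},{"slide":[0,0,0.145],"rotation":[0,0,0]},{"slide":[0,0,0.15],"rotation":[0,0,0]},{"slide":[0,0,0.15],"rotation":[0,0,0]},{"slide":[0,0,0.15],"rotation":[0,0,0]}]}}

```text
time_s: 3.15
tool_pos: [0.6211, -0.1335, 0.1108]
tcp_rot: [0.0, 0.999, 0.039, 0.0]
ft_force: [-2.5, 0.0, 6.1]
finger_gap: 0.0
```

Run:
```python
from h import *
s=arm.get_state();print(s["tool_pos"],s["ft_force"],s["ft_torque"])
b=read_camera("side");w=read_camera("wrist")
cv2.imwrite("pics/s2.png",np.hstack([cv2.resize(b[150:330,210:410],(400,360),interpolation=2),cv2.resize(w[60:330,110:410],(400,360))]))
```

```text
[ 0.62109482 -0.13350886  0.11077336] [-2.51958592  0.03067642  6.11330472] [ 0.2251805   0.42447692 -0.00396991]
```

View pics/s2.png

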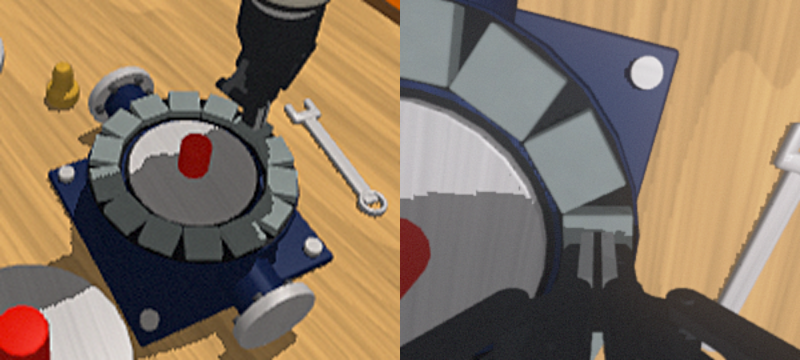

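Solid pad: 6 N at 1.2 mm. The contact height matches (TCP 0.112) and the finger sits central on its pad. I'll hop pad to pad.

Request:
{"method": "arm_command", "body": {"deltas": [{"slide":[0,0,-0.06],"rotation":[0,0,0]},{"slide":[-0.02,-0.09,-0.06],"rotation":[0,0,-0.19]},{"slide":[-0.04,-0.18,-0.06],"rotation":[0,0,-0.38]},{"slide":[-0.06,-0.26,-0.06],"rotation":[0,0,-0.57]},{"slide":[-0.06,-0.26,-0.04],"rotation":[0,0,-0.57]},{"slide":[-0.06,-0.26,-0.02],"rotation":[0,0,-0.57]},{"slide":[-0.06,-0.26,-0.01],"rotation":[0,0,-0.57]},{"slide":[-0.06,-0.26,0],"rotation":[0,0,-0.57]},{"slide":[-0.06,-0.26,0.005],"rotation":[0,0,-0.57]},{"slide":[-0.06,-0.26,0.005],"rotation":[0,0,-0.57]}]}}

```text
time_s: 4.25
tool_pos: [0.6093, -0.0958, 0.11]
tcp_rot: [0.0, 0.966, 0.259, 0.0]
ft_force: [-0.6, 1.7, 10.5]
finger_gap: 0.0006
```

Request:
{"method": "arm_command", "body": {"deltas": [{"slide":[0,0,-0.06],"rotation":[0,0,0]},{"slide":[-0.02,-0.09,-0.06],"rotation":[0,0,-0.19]},{"slide":[-0.04,-0.18,-0.06],"rotation":[0,0,-0.38]},{"slide":[-0.06,-0.26,-0.06],"rotation":[0,0,-0.57]},{"slide":[-0.06,-0.26,-0.04],"rotation":[0,0,-0.57]},{"slide":[-0.06,-0.26,-0.02],"rotation":[0,0,-0.57]},{"slide":[-0.06,-0.26,-0.01],"rotation":[0,0,-0.57]},{"slide":[-0.06,-0.26,0],"rotation":[0,0,-0.57]},{"slide":[-0.06,-0.26,0],"rotation":[0,0,-0.57]},{"slide":[-0.06,-0.26,0],"rotation":[0,0,-0.57]}]}}

```text
time_s: 5.25
tool_pos: [0.5822, -0.0666, 0.11]
tcp_rot: [0.0, 0.885, 0.467, 0.0]
ft_force: [-1.9, 1.9, 10.2]
finger_gap: -0.0001
```

Request:
{"method": "arm_command", "body": {"deltas": [{"slide":[0,0,-0.06],"rotation":[0,0,0]},{"slide":[-0.02,-0.09,-0.06],"rotation":[0,0,-0.19]},{"slide":[-0.04,-0.18,-0.06],"rotation":[0,0,-0.38]},{"slide":[-0.06,-0.26,-0.06],"rotation":[0,0,-0.57]},{"slide":[-0.06,-0.26,-0.04],"rotation":[0,0,-0.57]},{"slide":[-0.06,-0.26,-0.02],"rotation":[0,0,-0.57]},{"slide":[-0.06,-0.26,-0.01],"rotation":[0,0,-0.57]},{"slide":[-0.06,-0.26,0],"rotation":[0,0,-0.57]},{"slide":[-0.06,-0.26,0],"rotation":[0,0,-0.57]},{"slide":[-0.06,-0.26,0],"rotation":[0,0,-0.57]}]}}

```text
time_s: 6.25
tool_pos: [0.5451, -0.0519, 0.1099]
tcp_rot: [0.0, 0.759, 0.651, 0.0]
ft_force: [-3.3, 0.7, 10.5]
finger_gap: -0.0001
```

Request:
{"method": "arm_command", "body": {"deltas": [{"slide":[0,0,-0.06],"rotation":[0,0,0]},{"slide":[-0.02,-0.09,-0.06],"rotation":[0,0,-0.19]},{"slide":[-0.04,-0.18,-0.06],"rotation":[0,0,-0.38]},{"slide":[-0.06,-0.26,-0.06],"rotation":[0,0,-0.57]},{"slide":[-0.06,-0.26,-0.04],"rotation":[0,0,-0.57]},{"slide":[-0.06,-0.26,-0.02],"rotation":[0,0,-0.57]},{"slide":[-0.06,-0.26,-0.01],"rotation":[0,0,-0.57]},{"slide":[-0.06,-0.26,0],"rotation":[0,0,-0.57]},{"slide":[-0.06,-0.26,0],"rotation":[0,0,-0.57]},{"slide":[-0.06,-0.26,0],"rotation":[0,0,-0.57]}]}}

```text
time_s: 7.25
tool_pos: [0.5052, -0.0548, 0.1099]
tcp_rot: [0.0, 0.595, 0.803, 0.0]
ft_force: [-2.1, 0.2, 10.0]
finger_gap: -0.0003
```

Request:
{"method": "arm_command", "body": {"deltas": [{"slide":[0,0,-0.06],"rotation":[0,0,0]},{"slide":[-0.02,-0.09,-0.06],"rotation":[0,0,-0.19]},{"slide":[-0.04,-0.18,-0.06],"rotation":[0,0,-0.38]},{"slide":[-0.06,-0.26,-0.06],"rotation":[0,0,-0.57]},{"slide":[-0.06,-0.26,-0.04],"rotation":[0,0,-0.57]},{"slide":[-0.06,-0.26,-0.02],"rotation":[0,0,-0.57]},{"slide":[-0.06,-0.26,-0.01],"rotation":[0,0,-0.57]},{"slide":[-0.06,-0.26,0],"rotation":[0,0,-0.57]},{"slide":[-0.06,-0.26,0],"rotation":[0,0,-0.57]},{"slide":[-0.06,-0.26,0],"rotation":[0,0,-0.57]}]}}

```text
time_s: 8.25
tool_pos: [0.4704, -0.0747, 0.1099]
tcp_rot: [0.0, 0.402, 0.916, -0.0]
ft_force: [-3.3, 1.1, 11.0]
finger_gap: -0.0
```

Request:
{"method": "arm_command", "body": {"deltas": [{"slide":[0,0,-0.06],"rotation":[0,0,0]},{"slide":[-0.02,-0.09,-0.06],"rotation":[0,0,-0.19]},{"slide":[-0.04,-0.18,-0.06],"rotation":[0,0,-0.38]},{"slide":[-0.06,-0.26,-0.06],"rotation":[0,0,-0.57]},{"slide":[-0.06,-0.26,-0.04],"rotation":[0,0,-0.57]},{"slide":[-0.06,-0.26,-0.02],"rotation":[0,0,-0.57]},{"slide":[-0.06,-0.26,-0.01],"rotation":[0,0,-0.57]},{"slide":[-0.06,-0.26,0],"rotation":[0,0,-0.57]},{"slide":[-0.06,-0.26,0],"rotation":[0,0,-0.57]},{"slide":[-0.06,-0.26,0],"rotation":[0,0,-0.57]}]}}

```text
time_s: 9.25
tool_pos: [0.4475, -0.1077, 0.1096]
tcp_rot: [0.0, 0.188, 0.982, 0.0]
ft_force: [0.7, 0.8, 1.5]
finger_gap: -0.0001
```

This pad gives (1.5 N against 10 N). I press straight down on it to about 9.5 mm of sink.

Request:
{"method": "arm_command", "body": {"deltas": [{"slide":[0,0,0.01],"rotation":[0,0,0]},{"slide":[0,0,0.02],"rotation":[0,0,0]},{"slide":[0,0,0.03],"rotation":[0,0,0]},{"slide":[0,0,0.035],"rotation":[0,0,0]},{"slide":[0,0,0.04],"rotation":[0,0,0]},{"slide":[0,0,0.045],"rotation":[0,0,0]},{"slide":[0,0,0.048],"rotation":[0,0,0]},{"slide":[0,0,0.048],"rotation":[0,0,0]},{"slide":[0,0,0.048],"rotation":[0,0,0]},{"slide":[0,0,0.048],"rotation":[0,0,0]}]}}

```text
time_s: 10.25
tool_pos: [0.4474, -0.1078, 0.1026]
tcp_rot: [0.0, 0.187, 0.982, 0.0]
ft_force: [-0.6, 2.5, 8.9]
finger_gap: -0.0001
```

Run:
```python
from h import *
for n in("scene","side"):
    im=read_camera(n); cv2.imwrite(f"pics/{n}3.png",im)
    x0,y0,x1,y1=(160,160,195,200) if n=="scene" else (290,195,325,250)
    h=cv2.cvtColor(im,cv2.COLOR_BGR2HSV); m=((h[...,0]<8)|(h[...,0]>172))&(h[...,1]>140)&(h[...,2]>70)
    ys,xs=np.nonzero(m[y0:y1,x0:x1]); print(n,xs.min()+x0,xs.max()+x0,ys.min()+y0,ys.max()+y0)
```

```text
scene 169 179 173 189
side 299 316 213 234
```

The cartridge jumped: the knob rose 4 px in both views, which matches 12 mm. Now lift, move over the axis and open the jaws.

Request:
{"method": "arm_command", "body": {"deltas": [{"slide":[0,0,-0.2],"rotation":[0,0,0]},{"slide":[0,0,-0.4],"rotation":[0,0,0]},{"slide":[-0.1,0,-0.6],"rotation":[0,0,0]},{"slide":[-0.3,0,-0.7],"rotation":[0,0,0]},{"slide":[-0.5,0,-0.7],"rotation":[0,0,0]},{"slide":[-0.6,0,-0.7],"rotation":[0,0,0]},{"slide":[-0.6,0,-0.7],"rotation":[0,0,0]},{"slide":[-0.6,0,-0.7],"rotation":[0,0,0]},{"slide":[-0.6,0,-0.7],"rotation":[0,0,0]},{"slide":[-0.6,0,-0.7],"rotation":[0,0,0]}]}}

```text
time_s: 11.35
tool_pos: [0.5302, -0.1407, 0.2075]
tcp_rot: [-0.0, 0.187, 0.982, -0.0]
ft_force: [-0.0, 0.6, 0.3]
finger_gap: 0.0002
```

Request:
{"method": "arm_command", "body": {"deltas": [{"slide":[0,0,0],"rotation":[0,0,0]},{"slide":[0,0,0],"rotation":[0,0,0]},{"slide":[0,0,0],"rotation":[0,0,0]},{"slide":[0,0,0],"rotation":[0,0,0]},{"slide":[0,0,0],"rotation":[0,0,0]},{"slide":[0,0,0],"rotation":[0,0,0]},{"slide":[0,0,0],"rotation":[0,0,0]},{"slide":[0,0,0],"rotation":[0,0,0]},{"slide":[0,0,0],"rotation":[0,0,0]},{"slide":[0,0,0],"rotation":[0,0,0]}], "claw": 1, "grip_force": 50}}

```text
time_s: 12.35
tool_pos: [0.5309, -0.141, 0.2073]
tcp_rot: [-0.0, 0.187, 0.982, -0.0]
ft_force: [0.5, -0.3, -0.0]
finger_gap: 0.0855
```

Run:
```python
from h import *
s=arm.get_state(); WT[0]=wT(s); im=read_camera("wrist"); b=read_camera("side"); print(s["tool_pos"],s["ft_force"],s["finger_gap"])
cv2.imwrite("pics/w4.png",np.hstack([im[:,56:456],cv2.resize(b[100:340,190:440],(400,384))]))
h=cv2.cvtColor(im,cv2.COLOR_BGR2HSV); m=(((h[...,0]<8)|(h[...,0]>172))&(h[...,1]>140)&(h[...,2]>50)).astype(np.uint8)
for c in cv2.findContours(m,0,1)[0]:
    if cv2.contourArea(c)>200: print(cv2.boundingRect(c),c[:,0].mean(0),[ray(c[:,0].mean(0),"wrist",z) for z in(.126,.138)])
```

```text
[ 0.53088435 -0.14102908  0.20732336] [ 0.46080262 -0.25550078 -0.01570196] 0.08552758939516093
(238, 194, 39, 38) [256.54545455 210.24242424] [array([ 0.5317804 , -0.14027446,  0.126     ]), array([ 0.53002291, -0.14457842,  0.138     ])]
```

View pics/w4.png

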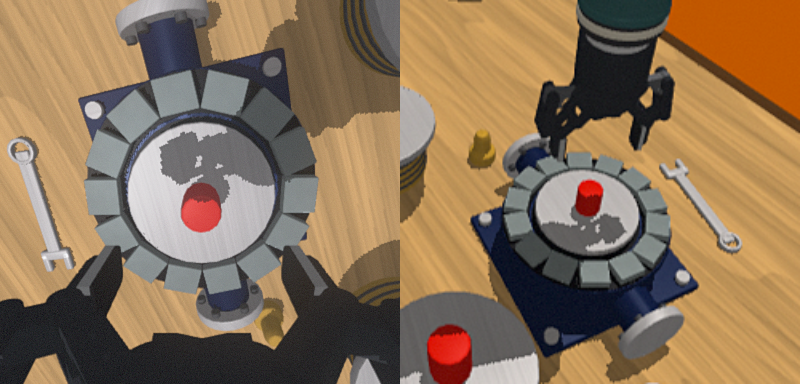

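The knob is centred between the jaws, at column 257.5 against the optical centre at 257.7. Descend, then grip.

Request:
{"method": "arm_command", "body": {"deltas": [{"slide":[0,0,0.1],"rotation":[0,0,0]},{"slide":[0,0,0.2],"rotation":[0,0,0]},{"slide":[0,0,0.3],"rotation":[0,0,0]},{"slide":[0,0,0.4],"rotation":[0,0,0]},{"slide":[0,0,0.47],"rotation":[0,0,0]},{"slide":[0,0,0.52],"rotation":[0,0,0]},{"slide":[0,0,0.53],"rotation":[0,0,0]},{"slide":[0,0,0.53],"rotation":[0,0,0]},{"slide":[0,0,0.53],"rotation":[0,0,0]},{"slide":[0,0,0.53],"rotation":[0,0,0]}]}}

```text
time_s: 13.45
tool_pos: [0.5312, -0.1411, 0.1283]
tcp_rot: [0.0, 0.187, 0.982, -0.0]
ft_force: [0.5, -0.1, -0.2]
finger_gap: 0.0855
```

Request:
{"method": "arm_command", "body": {"deltas": [{"slide":[0,0,0],"rotation":[0,0,0]},{"slide":[0,0,0],"rotation":[0,0,0]},{"slide":[0,0,0],"rotation":[0,0,0]},{"slide":[0,0,0],"rotation":[0,0,0]},{"slide":[0,0,0],"rotation":[0,0,0]},{"slide":[0,0,0],"rotation":[0,0,0]},{"slide":[0,0,0],"rotation":[0,0,0]},{"slide":[0,0,0],"rotation":[0,0,0]},{"slide":[0,0,0],"rotation":[0,0,0]},{"slide":[0,0,0],"rotation":[0,0,0]}], "claw": -1, "grip_force": 40}}

```text
time_s: 14.45
tool_pos: [0.5315, -0.1412, 0.128]
tcp_rot: [0.001, 0.187, 0.982, -0.0]
ft_force: [4.8, -2.0, -0.9]
finger_gap: 0.0304
```

Request:
{"method": "arm_command", "body": {"deltas": [{"slide":[0,0,-0.02],"rotation":[0,0,0]},{"slide":[0,0,-0.05],"rotation":[0,0,0]},{"slide":[0,0,-0.08],"rotation":[0,0,0]},{"slide":[0,0,-0.11],"rotation":[0,0,0]},{"slide":[0,0,-0.14],"rotation":[0,0,0]},{"slide":[0,0,-0.17],"rotation":[0,0,0]},{"slide":[0,0,-0.2],"rotation":[0,0,0]},{"slide":[0,0,-0.23],"rotation":[0,0,0]},{"slide":[0,0,-0.24],"rotation":[0,0,0]},{"slide":[0,0,-0.24],"rotation":[0,0,0]}]}}

```text
time_s: 15.45
tool_pos: [0.5315, -0.1413, 0.1639]
tcp_rot: [0.0, 0.187, 0.982, -0.0]
ft_force: [5.5, -2.3, -1.5]
finger_gap: 0.0303
```

Request:
{"method": "arm_command", "body": {"deltas": [{"slide":[0,0,-0.005],"rotation":[0,0,0]},{"slide":[0,0,-0.01],"rotation":[0,0,0]},{"slide":[0,0,-0.013],"rotation":[0,0,0]},{"slide":[0,0,-0.016],"rotation":[0,0,0]},{"slide":[0,0,-0.018],"rotation":[0,0,0]},{"slide":[0,0,-0.02],"rotation":[0,0,0]},{"slide":[0,0,-0.02],"rotation":[0,0,0]},{"slide":[0,0,-0.02],"rotation":[0,0,0]},{"slide":[0,0,-0.02],"rotation":[0,0,0]},{"slide":[0,0,-0.02],"rotation":[0,0,0]}]}}

```text
time_s: 16.45
tool_pos: [0.5314, -0.1412, 0.1658]
tcp_rot: [-0.0, 0.187, 0.982, 0.0]
ft_force: [11.1, -4.3, -18.8]
finger_gap: 0.0305
```

Run:
```python
from h import *
for n in("scene","side"):
    im=read_camera(n); cv2.imwrite(f"pics/{n}5.png",im)
    x0,y0,x1,y1=(160,150,195,200) if n=="scene" else (285,180,330,250)
    h=cv2.cvtColor(im,cv2.COLOR_BGR2HSV); m=((h[...,0]<8)|(h[...,0]>172))&(h[...,1]>140)&(h[...,2]>50)
    ys,xs=np.nonzero(m[y0:y1,x0:x1]); print(n,xs.min()+x0,xs.max()+x0,ys.min()+y0,ys.max()+y0)
    print(proj([[.5315,-.141,.088],[.5315,-.141,.138]],n))
```

```text
scene 172 178 162 178
[[176.25597684 189.47258887]
 [174.15062464 175.81274068]]
side 302 319 200 222
[[306.21152331 232.99158306]
 [309.12354456 216.9732898 ]]
```

The upward force has climbed to 19 N after 37.8 mm of travel (12 + 38 = 50 mm), so it is at the upper stop. Release, then rise clear.

Request:
{"method": "arm_command", "body": {"deltas": [{"slide":[0,0,0],"rotation":[0,0,0]},{"slide":[0,0,0],"rotation":[0,0,0]},{"slide":[0,0,0],"rotation":[0,0,0]},{"slide":[0,0,0],"rotation":[0,0,0]},{"slide":[0,0,0],"rotation":[0,0,0]},{"slide":[0,0,0],"rotation":[0,0,0]},{"slide":[0,0,0],"rotation":[0,0,0]},{"slide":[0,0,0],"rotation":[0,0,0]},{"slide":[0,0,0],"rotation":[0,0,0]},{"slide":[0,0,0],"rotation":[0,0,0]}], "claw": 1}}

```text
time_s: 17.55
tool_pos: [0.5309, -0.141, 0.1668]
tcp_rot: [0.0, 0.187, 0.982, -0.0]
ft_force: [-0.2, -0.2, -0.5]
finger_gap: 0.0852
```

Request:
{"method": "arm_command", "body": {"deltas": [{"slide":[0,0,-0.05],"rotation":[0,0,0]},{"slide":[0,0,-0.15],"rotation":[0,0,0]},{"slide":[0,0,-0.3],"rotation":[0,0,0]},{"slide":[0,0,-0.5],"rotation":[0,0,0]},{"slide":[0,0,-0.7],"rotation":[0,0,0]},{"slide":[0,0,-0.7],"rotation":[0,0,0]},{"slide":[0,0,-0.7],"rotation":[0,0,0]},{"slide":[0,0,-0.7],"rotation":[0,0,0]},{"slide":[0,0,-0.7],"rotation":[0,0,0]},{"slide":[0,0,-0.7],"rotation":[0,0,0]}]}}

```text
time_s: 18.55
tool_pos: [0.5307, -0.1409, 0.2712]
tcp_rot: [-0.001, 0.187, 0.982, 0.0]
ft_force: [0.5, -0.2, 0.4]
finger_gap: 0.0853
```

Run:
```python
from h import *
s=arm.get_state();print(s["tool_pos"],s["ft_force"],s["finger_gap"])
o=[]
for n in("scene","side"):
    im=read_camera(n); o.append(im)
    x0,y0,x1,y1=(160,150,195,200) if n=="scene" else (285,180,330,250)
    h=cv2.cvtColor(im,cv2.COLOR_BGR2HSV); m=((h[...,0]<8)|(h[...,0]>172))&(h[...,1]>140)&(h[...,2]>50)
    ys,xs=np.nonzero(m[y0:y1,x0:x1]); print(n,xs.min()+x0,xs.max()+x0,ys.min()+y0,ys.max()+y0)
    for z in (.126,.138,.176): print(z,proj([[.5315,-.141,z]],n))
cv2.imwrite("pics/end.png",np.hstack([cv2.resize(o[0][100:300,70:280],(400,380)),cv2.resize(o[1][80:380,190:490],(400,380))]))
```

```text
[ 0.53066063 -0.14093828  0.27122832] [ 0.52293238 -0.15506548  0.40848189] 0.08531834850416062
scene 166 177 162 178
0.126 [[174.66588703 179.15584214]]
0.138 [[174.15062464 175.81274068]]
0.176 [[172.47543407 164.94384721]]
side 301 319 200 222
0.126 [[308.40008668 220.95284884]]
0.138 [[309.12354456 216.9732898 ]]
0.176 [[311.52562211 203.76006801]]
```

View pics/end.png

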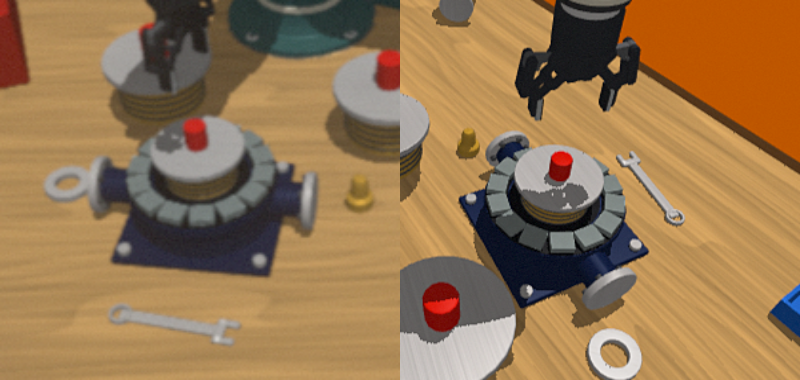

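The cartridge stands fully raised. The knob's top edge went from row 177 to 162 in the scene view (14 px predicted for 50 mm) and from 217 to 200 in the side view (17 px predicted). The gripper is clear and the adaptor, ring and wrench look unmoved.

```bash
python3 -c "
from rig import arm
print(arm.job_done())"
```

```text
the job is handed in; nothing more can be done
None
```

The cartridge is unlocked, drawn up to its upper stop and released, and the job is handed in at about 18.7 s of the 72 s allowed.

- **Finding the catch:** I touched seven pads with the closed gripper. Six were solid, at 6 to 11 N for 1 to 2 mm, well under 30 N. The pad at about 159° round the rim gave at only 1.5 N.
- **Tripping it:** I pressed that pad straight down about 9.4 mm, reading 8.9 N. The knob rose 4 px in both fixed views, which matches the 12 mm jump.
- **Drawing it up:** I gripped the red knob and drew it up 37.8 mm, until the pull rose to 19 N at the stop. Then I let go and moved clear.

**Last checks:**
- **Height:** after release the knob is where a 50 mm lift should put it, to about a pixel in both fixed views.
- **Robot:** the gripper is open, clear of everything, and the wrist force is near zero.
- **Bystanders:** the adaptor, ring and wrench look unmoved; I judged this by eye and did not measure it.

**Disagreements:** the wrist and fixed cameras differed by up to about 7 mm in y on the housing centre. I used a value in between, and both the pad contacts and the knob grip fitted it. During the grip there was a sideways force of up to about 12 N, which went to zero on release.

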